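# Load the UV curing rail and release the stop

### The arm

A 6-joint arm with a two-finger parallel gripper is mounted at the origin on the work surface. World frame = base frame: x ahead of the robot, y to its left, z up, the work surface at z = 0. Lengths are in m, angles in rad, forces in N, time in s.
With the tool pointing down it reaches from about 0.275 to 0.75 m from the base axis. Payload 10.2 kg.
Tool frame: the origin (TCP) lies between the finger pads; the fingertips stand arm.tips_ahead ahead of it and the grasp point (between the pads) lies 11 mm behind it (arm.tips_ahead is the distance from the TCP to the fingertips, in m); z points along the fingers, y is the line along which they close (so a half turn about z gives the same grasp; the last joint's range is limited). The gripper opens to 88 mm and grips with 3 to 60 N. Pads are 18 mm wide; open, the fingers measure 123 mm over their backs; the gripper's body (75 mm by 187 mm) begins 45 mm behind the grasp point.
Start: joints at [1.03, 0.313, 1.498, -0, 1.331, -0.223], TCP at [0.164, 0.499, 0.247] pointing down, gripper open.
Joint ranges: [-2.94, 2.94], [-0.97, 2.17], [0.19, 2.56], [-1.23, 4.37], [0.02, 3.11], [-2.88, 2.88]. Speed limits (rad/s): [2.39, 2.39, 3.01, 3.14, 3.14, 3.14].

### API

Orientations are given as [roll, pitch, yaw] about the fixed x, y, z axes, in that order (R = Rz(yaw) Ry(pitch) Rx(roll)).
In Python, from rig import monitor, viewer, job, arm gives the robot as it stands. The module is installed in compiled form; this text tells all that it offers.
- The arm moves only by the tool jog_arm, never from a script. Its argument "deltas" is one flat list of numbers, 7 for each row, row after row: the shift along the tool's x, y, z in units of 1000 mm (1.0 is 1000 mm), then the turn, a rotation vector about the tool's x, y, z in units of 2 pi rad (1.0 is 2 pi rad), then the closure, from 0 (fully open) to 1 (shut). A call has 1 to 20 rows; each row is the pose to reach, as a shift and turn from the pose commanded when the call began, along the tool's axes at that moment, turning the shorter way round; what a row does not reach only later rows make up. A row lasts 1/12 s, in which the tool goes at most 41.7 mm and 7.16 degrees, less where a joint would pass 70% of its speed; a pose out of reach is approached as far as the arm can. A call with a number of a shift or a turn outside -1 to 1 is refused whole. A call with a gripper value outside its range is refused whole. The fingers move at their own pace and stop on an object; the grip force is fixed at half the most. Time passes only in rows, so rows that repeat a pose let the fingers close. It gives the time, the measured TCP pose, the force, the opening and the grip force at its end, in the units of the state.
- monitor.get_obs(): the state, without advancing time (a new reading comes with each control period).
- viewer.read_camera(name): name is "side" or "top" or "wrist"; returns a dict with "pixels" (384x512x3 uint8, blue, green, red), "mtx" (3x3 intrinsics, pixels), "R" (3x3) and "t" (3): a world point X has camera coordinates R X + t. Camera axes: x right, y down, z forward; pixel columns grow to the right and rows downward; lengths in m; the calibration is good to about 2 mm. A picture is of the moment at which its call begins. There is no depth.
- job.sign_off(): hands the job in; it is judged then, once.
The state is a dict: "t": time; "q": joint angles; "qd": joint speeds; "joint_efforts": joint torques, N m; "eef_pos": TCP position; "eef_rot": TCP orientation; "force": force on the tool from outside, world axes, zero at the start; "moment": the same for the moment, N m; "finger_gap": finger opening in m; "finger_force": force on a finger pad.
Only numpy, scipy, OpenCV 4.12 (cv2) and the standard library are available. Lean on these libraries where they do the work, as an engineer would, in place of code of your own. Each camera call takes 0.05 s, during which the arm holds its last target. There are 200 camera calls.

### The job

First press the red stop button down so that it locks. Then hook every hanger that stands on the bench onto the bare, unguarded end of the rail and slide each along under the guard to a green ring, one hanger to a ring; only when all hang at their rings, push the lamp by its yellow handle along to its end stop under the rings, where it catches, and finally turn the red button clockwise so that it pops up again. Leave the bottle and spool alone.

Things in the scene. Friction and masses are not known exactly. Their poses are not given: they have to be found in the camera images.
- hanger_orange: hanger with orange printed vase, 200 g, or None if absent. Origin under the centre of its foot plate (76 x 64 x 8 mm; z up). Its back (x -22 to -10, 24 wide in y) rises to the hook: inside x -10 to 10, crook z 110, lip x 10 to 20 down to z 98, top z 120; open to +x. Print below: x -3 to 32, up to z 60. Grip tab (orange) on top of the back: x -26 to -6, y -12 to 12, z 120 to 175
- hanger_green: hanger with green printed pawn, 200 g, or None if absent. Origin under the centre of its foot plate (76 x 64 x 8 mm; z up). Its back (x -22 to -10, 24 wide in y) rises to the hook: inside x -10 to 10, crook z 110, lip x 10 to 20 down to z 98, top z 120; open to +x. Print below: x -3 to 32, up to z 60. Grip tab (green) on top of the back: x -26 to -6, y -12 to 12, z 120 to 175
- hanger_blue: hanger with blue printed gear pair, 200 g, or None if absent. Origin under the centre of its foot plate (76 x 64 x 8 mm; z up). Its back (x -22 to -10, 24 wide in y) rises to the hook: inside x -10 to 10, crook z 110, lip x 10 to 20 down to z 98, top z 120; open to +x. Print below: x -3 to 32, up to z 60. Grip tab (blue) on top of the back: x -26 to -6, y -12 to 12, z 120 to 175
- stand: fixed; origin on the table under the middle of the rail, x away from the robot, y along it. Rail 12 mm thick, axis x 0, z 160 mm, y -205 to 205, between end posts (z up to 172). A clear guard strip (x 8 to 26, z 182 to 186) covers y -49 to 206 over the hooks, so they go on only at the bare end (y -190 to -55) and slide in +y. Guard posts: x 47 to 65, y -43 and 205
- load_spot (a point): point on top of the rail (z 166 mm), middle of its bare end; axes as the stand's. A hanger goes on with its own x along the stand's: from the -x side, lip above the rail and print below it (origin at z about 79 mm), then in +x until the crook is over the rail, then down. Hung, its origin is at x 0, z 56 mm
- ring_near (a point): point on top of the rail at the centre of the green painted ring nearest the bare end (y = 0 of the stand), repeated as a green stripe on the guard; axes as the stand's
- ring_mid (a point): the same for the middle green ring, 80 mm further on
- ring_far (a point): the same for the last green ring, 160 mm further on
- lamp (a joint): how far the flat black UV lamp (86 x 200 mm, top at z = 36 mm) has been slid along the stand's +y, m: 0 parked, 0.16 cure station (end stop, under the rings). A light spring (about 2 N) sends it back to 0 unless it has been pushed past its catch at 0.148, from where it is held home at 0.16
- lamp_handle (a point): centre of the top (z = 105 mm) of the lamp's upright yellow handle, 14 x 14 mm, 85 mm in front (-x) of the rail, free above z = 30 mm; at y = -20 mm of the stand when the lamp is parked, +140 mm at the cure station
- stop_press (a joint): how far the red stop button is down, m: 0 up (released), 0.007 locked down; it snaps down past half way (about 4 N)
- stop_turn (a joint): how far the red head is turned clockwise seen from above, rad: 0 at rest, at most 1.3, springs back when let go; turned about 1 rad it lifts the locked button, which then pops up by itself or when the fingers let go
- stop_head (a point): centre of the top face of the red mushroom head, 40 mm across and 20 mm high, on a yellow 100 x 100 x 55 mm box; head up, its top is at z = 96 mm
- rinse_bottle: bystander: white bottle with a red cap, 60 mm across, 140 mm tall; origin at the centre of its base
- spool: bystander: small spool of green filament lying flat, 110 mm across, 44 mm high; origin at the centre of its base

How it is judged:
On the way, in this order (a step that is already met when the one before it is completed fails the run):
1. the stop button is pressed down and locked while every hanger still stands on the bench (value of joint stop_press above 0.005 m and height (world z) of each of hanger_orange, hanger_green, hanger_blue below 0.03 m), for 0.2 s.
2. every hanger hangs on the rail at a green ring, the stop still locked, the lamp not yet at the cure station (value of joint stop_press above 0.005 m and value of joint lamp below 0.13 m and x of hanger_orange in the frame of stand between -0.014 and 0.014 m and z of hanger_orange in the frame of stand between 0.05 and 0.062 m and angle between each of hanger_orange, hanger_green, hanger_blue's own z axis and vertical below 0.2 rad and (y of hanger_orange in the frame of ring_near between -0.015 and 0.015 m or y of hanger_orange in the frame of ring_mid between -0.015 and 0.015 m or y of hanger_orange in the frame of ring_far between -0.015 and 0.015 m) and x of hanger_green in the frame of stand between -0.014 and 0.014 m and z of hanger_green in the frame of stand between 0.05 and 0.062 m and (y of hanger_green in the frame of ring_near between -0.015 and 0.015 m or y of hanger_green in the frame of ring_mid between -0.015 and 0.015 m or y of hanger_green in the frame of ring_far between -0.015 and 0.015 m) and x of hanger_blue in the frame of stand between -0.014 and 0.014 m and z of hanger_blue in the frame of stand between 0.05 and 0.062 m and (y of hanger_blue in the frame of ring_near between -0.015 and 0.015 m or y of hanger_blue in the frame of ring_mid between -0.015 and 0.015 m or y of hanger_blue in the frame of ring_far between -0.015 and 0.015 m)), for 0.2 s.
3. the lamp is at its cure station, the stop still locked (value of joint stop_press above 0.005 m and value of joint lamp above 0.154 m), for 0.2 s.
4. the red head is turned clockwise (value of joint stop_turn above 0.5 rad).
At the end, for the whole second after the job is handed in: every hanger present hangs at rest and upright from the rail within 15 mm (along the rail) of a green ring, the lamp is within 6 mm of its cure station and the red button is up (within 2 mm) (x of hanger_orange in the frame of stand between -0.014 and 0.014 m and z of hanger_orange in the frame of stand between 0.05 and 0.062 m and angle between each of hanger_orange, hanger_green, hanger_blue's own z axis and vertical below 0.2 rad and (y of hanger_orange in the frame of ring_near between -0.015 and 0.015 m or y of hanger_orange in the frame of ring_mid between -0.015 and 0.015 m or y of hanger_orange in the frame of ring_far between -0.015 and 0.015 m) and x of hanger_green in the frame of stand between -0.014 and 0.014 m and z of hanger_green in the frame of stand between 0.05 and 0.062 m and (y of hanger_green in the frame of ring_near between -0.015 and 0.015 m or y of hanger_green in the frame of ring_mid between -0.015 and 0.015 m or y of hanger_green in the frame of ring_far between -0.015 and 0.015 m) and x of hanger_blue in the frame of stand between -0.014 and 0.014 m and z of hanger_blue in the frame of stand between 0.05 and 0.062 m and (y of hanger_blue in the frame of ring_near between -0.015 and 0.015 m or y of hanger_blue in the frame of ring_mid between -0.015 and 0.015 m or y of hanger_blue in the frame of ring_far between -0.015 and 0.015 m) and linear speed of each of hanger_orange, hanger_green, hanger_blue below 0.03 m/s and value of joint lamp above 0.154 m and value of joint stop_press below 0.002 m); the robot touches nothing.
It fails at once if a bystander is pushed more than 4 cm or the bottle is knocked over (distance of any of rinse_bottle, spool from where it was at the start of the episode above 0.04 m or angle between rinse_bottle's own z axis and vertical above 0.5 rad).
Of hanger_orange, hanger_green, hanger_blue only 2 to 3 are there at a start; the rules pass over those that are not, and their reading is None.
At some moment in a run one of hanger_orange, hanger_green, hanger_blue may be knocked a few centimetres aside while the robot is not near it.
It also fails if it takes over 210 s, if anything falls off the work surface, if the arm or the gripper's body presses on something with over 40 N, if the wrist force passes 120 N, or if a joint passes its speed limit or range.

## Working session

There is one attempt and no reset: what is moved stays moved. The work goes in short steps, Python scripts to look and compute and a tool call to move; the robot and the scene stay as the last step left them, time stands still between calls to the robot, and variables do not carry over. Pictures are saved under pics/ and viewed, at most 14 in all, crops included, and the job is handed in when it is done.

Besides the shell and the picture viewer there is one more tool, called after "Call:" in YAML: its name, and indented under it one key for each argument. jog_arm: Moves the arm, as the interface text tells. Shifts and turns lie within -1 to 1; 1 stands for 1000 mm of shift or 2 pi rad of turn. Its arguments: {"type":"object","properties":{"deltas":{"type":"array"}},"required":["deltas"]}

```bash
mkdir -p pics; python3 - <<'E'
from rig import monitor, viewer, job, arm
import cv2,pickle,numpy as np
o=monitor.get_obs();print({k:np.round(v,3).tolist() for k,v in o.items()},arm.tips_ahead)
d={}
for n in("side","top","wrist"):
    d[n]=viewer.read_camera(n);cv2.imwrite(f"pics/{n}0.png",d[n]["pixels"])
    print(n,np.round(-d[n]["R"].T@d[n]["t"],3),np.round(d[n]["R"],3).tolist())
pickle.dump(d,open("d0.pkl","wb"))
E
```

```text
{'t': 0.0, 'q': [1.03, 0.313, 1.498, -0.0, 1.331, -0.223], 'qd': [-0.0, 0.001, -0.001, -0.003, -0.001, -0.001], 'joint_efforts': [0.0, -40.221, -25.227, 0.069, 0.035, -0.0], 'eef_pos': [0.164, 0.499, 0.246], 'eef_rot': [-3.14, -0.0, 2.824], 'force': [-0.052, 0.55, -0.351], 'moment': [-0.005, -0.003, -0.035], 'finger_force': 0.0, 'finger_gap': 0.088} 0.008
side [0.428 0.848 0.71 ] [[-0.992, -0.126, 0.014], [-0.083, 0.561, -0.824], [0.096, -0.818, -0.567]]
top [0.438 0.005 1.087] [[0.01, -1.0, 0.006], [-0.997, -0.01, -0.082], [0.082, -0.005, -0.997]]
wrist [0.099 0.52  0.385] [[0.312, 0.95, -0.001], [0.916, -0.3, 0.267], [0.253, -0.084, -0.964]]
```

View pics/side0.png

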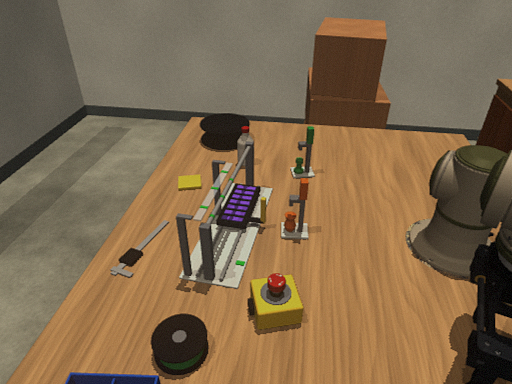

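View pics/top0.png

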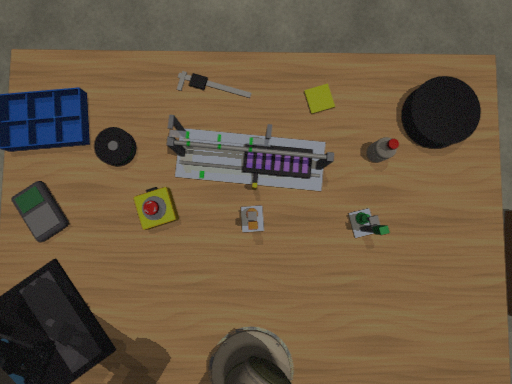

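The side view shows the stop at about (277,285), the orange hanger at (295,215) and the green hanger at (303,155). There is no blue hanger. The top view shows the rail running from (170,142) to (330,157), with its bare end on the right towards world -y. The lamp handle is at (255,185), the stop at (151,208), and the tabs at (252,225) and (383,230). Next I'll zoom in to measure.

```bash
python3 - <<'E'
import cv2
t=cv2.imread("pics/top0.png");s=cv2.imread("pics/side0.png")
cv2.imwrite("pics/tz.png",cv2.resize(t[110:250,130:396],None,fx=3,fy=3,interpolation=cv2.INTER_CUBIC))
cv2.imwrite("pics/sz.png",cv2.resize(s[120:330,160:340],None,fx=2.8,fy=2.8,interpolation=cv2.INTER_CUBIC))
E
```

```text
(no output)
```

View pics/tz.png

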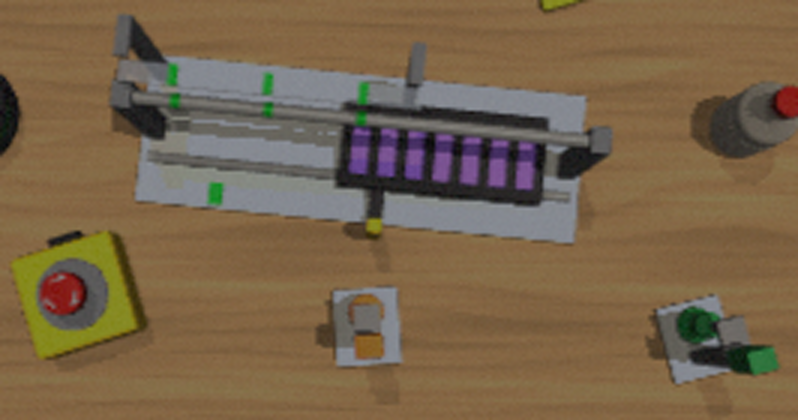

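View pics/sz.png

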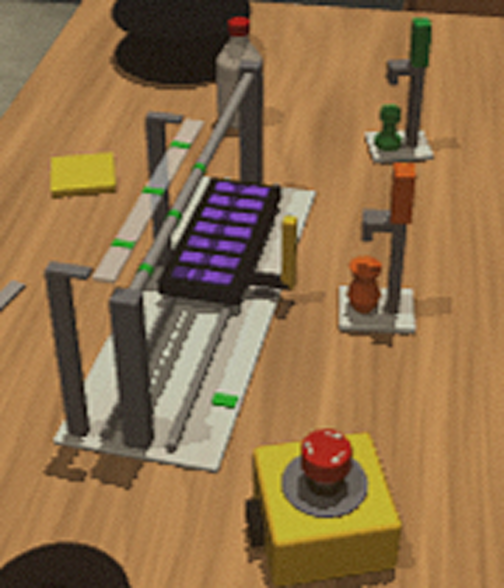

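The zooms show the following, as top-zoom and side-zoom pixel positions:
- **Rings:** (361,115)/(200,167), (267,108)/(174,213) and (174,100)/(145,267)
- **Handle:** (373,226)/(289,220)
- **Stop:** (62,290)/(327,443)
- **Orange tab:** (369,346)/(403,170)
- **Green tab:** (760,359)/(420,24)

```bash
cat > h.py <<'E'
import numpy as np,cv2,pickle
def ray(c,p):
    d=c["R"].T@np.linalg.solve(c["mtx"],[p[0],p[1],1]);return -c["R"].T@c["t"],d/np.linalg.norm(d)
def tri(*cp):
    A=0;b=0
    for c,p in cp:
        o,d=ray(c,p);M=np.eye(3)-np.outer(d,d);A=A+M;b=b+M@o
    X=np.linalg.solve(A,b);e=[np.linalg.norm((np.eye(3)-np.outer(d,d))@(X-o)) for o,d in(ray(c,p) for c,p in cp)]
    return X,max(e)
def plane(c,p,z):
    o,d=ray(c,p);return o+d*(z-o[2])/d[2]
E
python3 - <<'E'
from h import *
d=pickle.load(open("d0.pkl","rb"));T,S=d["top"],d["side"]
tz=lambda p:((p[0]+.5)/3+130-.5,(p[1]+.5)/3+110-.5)
sz=lambda p:((p[0]+.5)/2.8+160-.5,(p[1]+.5)/2.8+120-.5)
P=dict(near=((361,115),(200,167),.166),mid=((267,108),(174,213),.166),far=((174,100),(145,267),.166),postL=((122,94),(128,300),.172),postR=((598,138),(250,68),.172),
handle=((373,226),(289,220),.105),stop=((62,290),(327,443),.096),otab=((369,346),(403,170),.175),gtab=((760,359),(420,24),.175))
for k,(a,b,z) in P.items():
    X,e=tri((T,tz(a)),(S,sz(b)));print(k,X.round(4),round(e,4),"T",plane(T,tz(a),z).round(4)[:2],"S",plane(S,sz(b),z).round(4)[:2])
for n,pts in dict(ofoot=[(333,289),(397,287),(402,362),(336,367)],gfoot=[(656,310),(714,294),(742,366),(676,383)],box=[(10,258),(110,231),(143,325),(43,357)],base=[(163,55),(586,96),(575,243),(135,201)]).items():
    Q=np.array([plane(T,tz(p),.055 if n=="box" else .006)[:2] for p in pts]);r=cv2.minAreaRect(Q.astype("f4"));print(n,Q.round(3).tolist(),Q.mean(0).round(4),r)
E
```

```text
near [0.6126 0.008  0.1634] 0.0031 T [0.6152 0.0083] S [0.6085 0.0126]
mid [0.6189 0.0885 0.165 ] 0.0017 T [0.6204 0.0886] S [0.6167 0.0902]
far [0.6255 0.1681 0.1649] 0.0011 T [0.6264 0.1681] S [0.6239 0.1697]
postL [0.6293 0.2123 0.1656] 0.0018 T [0.6298 0.2112] S [0.6251 0.22  ]
postR [ 0.5953 -0.1942  0.1662] 0.0022 T [ 0.5966 -0.1929] S [ 0.5913 -0.1826]
handle [ 0.5255 -0.0034  0.1021] 0.0004 T [ 0.5256 -0.0034] S [0.5246 0.0006]
stop [0.463  0.2771 0.097 ] 0.0023 T [0.4653 0.2774] S [0.4607 0.2762]
otab [ 0.419  -0.0005  0.1723] 0.0003 T [ 0.4193 -0.0005] S [0.4187 0.0038]
gtab [ 0.4111 -0.3274  0.1704] 0.0005 T [ 0.4117 -0.3258] S [ 0.4108 -0.3175]
ofoot [[0.472, 0.035], [0.474, -0.029], [0.4, -0.034], [0.395, 0.031]] [0.4353 0.0007] ((0.4348926246166229, 0.00026686862111091614), (0.0766744315624237, 0.06504721939563751), 2.9313361644744873)
gfoot [[0.454, -0.285], [0.47, -0.343], [0.4, -0.369], [0.383, -0.304]] [ 0.4267 -0.3251] ((0.4274429380893707, -0.3268733024597168), (0.07501532882452011, 0.06758992373943329), 14.793045997619629)
box [[0.496, 0.339], [0.523, 0.245], [0.434, 0.212], [0.404, 0.304]] [0.4642 0.275 ] ((0.4652608633041382, 0.27513426542282104), (0.1021212637424469, 0.09776248782873154), 20.330493927001953)
base [[0.705, 0.209], [0.668, -0.217], [0.52, -0.205], [0.557, 0.233]] [0.6123 0.0048] ((0.6127199530601501, 0.007427588105201721), (0.4393007159233093, 0.14943145215511322), 85.126708984375)
```

Triangulated heights match the given ones: rings 0.165, handle 0.102, stop 0.097, tabs 0.171. The stand pose is about (0.613, 0.0085) with yaw -4.8°. I'll move above the stop now, fingers shut and yaw π.

Call:
jog_arm:
  deltas: [-0.354, -0.1175, 0.046, 0, 0, -0.0505, 1, -0.354, -0.1175, 0.046, 0, 0, -0.0505, 1, -0.354, -0.1175, 0.046, 0, 0, -0.0505, 1, -0.354, -0.1175, 0.046, 0, 0, -0.0505, 1, -0.354, -0.1175, 0.046, 0, 0, -0.0505, 1, -0.354, -0.1175, 0.046, 0, 0, -0.0505, 1, -0.354, -0.1175, 0.046, 0, 0, -0.0505, 1, -0.354, -0.1175, 0.046, 0, 0, -0.0505, 1, -0.354, -0.1175, 0.046, 0, 0, -0.0505, 1, -0.354, -0.1175, 0.046, 0, 0, -0.0505, 1, -0.354, -0.1175, 0.046, 0, 0, -0.0505, 1, -0.354, -0.1175, 0.046, 0, 0, -0.0505, 1, -0.354, -0.1175, 0.046, 0, 0, -0.0505, 1, -0.354, -0.1175, 0.046, 0, 0, -0.0505, 1]

```text
t: 1.32
eef_pos: [0.4625, 0.2776, 0.201]
eef_rot: [3.141, 0.0, -3.14]
force: [0.6, 0.2, 0.3]
finger_gap: 0.0006
finger_force: 0.0
```

Call:
jog_arm:
  deltas: [0, 0, 0.035, 0, 0, 0, 1, 0, 0, 0.07, 0, 0, 0, 1, 0, 0, 0.088, 0, 0, 0, 1, 0, 0, 0.092, 0, 0, 0, 1, 0, 0, 0.095, 0, 0, 0, 1, 0, 0, 0.098, 0, 0, 0, 1, 0, 0, 0.1, 0, 0, 0, 1, 0, 0, 0.102, 0, 0, 0, 1, 0, 0, 0.104, 0, 0, 0, 1, 0, 0, 0.104, 0, 0, 0, 1, 0, 0, 0.104, 0, 0, 0, 1]

```text
t: 2.23
eef_pos: [0.464, 0.2766, 0.0974]
eef_rot: [3.141, 0.001, 3.141]
force: [-1.2, 0.6, 4.9]
finger_gap: 0.0003
finger_force: 2.1
```

Call:
jog_arm:
  deltas: [0, 0, 0.001, 0, 0, 0, 1, 0, 0, 0.002, 0, 0, 0, 1, 0, 0, 0.003, 0, 0, 0, 1, 0, 0, 0.003, 0, 0, 0, 1, 0, 0, 0.003, 0, 0, 0, 1]

```text
t: 2.65
eef_pos: [0.4644, 0.2768, 0.097]
eef_rot: [3.141, 0.003, 3.141]
force: [-9.2, -4.3, 29.7]
finger_gap: 0.0004
finger_force: 14.7
```

Call:
jog_arm:
  deltas: [0, 0, -0.02, 0, 0, 0, 1, 0, 0, -0.06, 0, 0, 0, 1, 0, 0, -0.1, 0, 0, 0, 1, 0.02, -0.04, -0.14, 0, 0, 0, 0.3, 0.044, -0.277, -0.206, 0, 0, -0.008, 0.3, 0.044, -0.277, -0.206, 0, 0, -0.008, 0.3, 0.044, -0.277, -0.206, 0, 0, -0.008, 0.3, 0.044, -0.277, -0.206, 0, 0, -0.008, 0.3, 0.044, -0.277, -0.206, 0, 0, -0.008, 0.3, 0.044, -0.277, -0.206, 0, 0, -0.008, 0.3, 0.044, -0.277, -0.206, 0, 0, -0.008, 0.3, 0.044, -0.277, -0.206, 0, 0, -0.008, 0.3, 0.044, -0.277, -0.206, 0, 0, -0.008, 0.3, 0.044, -0.277, -0.206, 0, 0, -0.008, 0.3, 0.044, -0.277, -0.206, 0, 0, -0.008, 0.3, 0.044, -0.277, -0.206, 0, 0, -0.008, 0.3]

```text
t: 3.98
eef_pos: [0.4195, 0.0005, 0.2994]
eef_rot: [3.141, -0.001, -3.09]
force: [-0.3, -0.3, -0.5]
finger_gap: 0.0617
finger_force: 0.0
```

```bash
cat >> h.py <<'E'
def snap(name,tag,crop=None,f=1):
    from rig import viewer
    c=viewer.read_camera(name);pickle.dump(c,open(f"{tag}.pkl","wb"));im=c["pixels"]
    if crop: im=im[crop[1]:crop[3],crop[0]:crop[2]]
    cv2.imwrite(f"pics/{tag}.png",cv2.resize(im,None,fx=f,fy=f,interpolation=cv2.INTER_CUBIC));return c
def load(tag): return pickle.load(open(f"{tag}.pkl","rb"))
E
python3 -c "
from h import *
snap('wrist','w1',None,1.5);snap('top','t1');snap('side','s1',(150,110,350,330),2.7)"
```

```text
(no output)
```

View pics/w1.png

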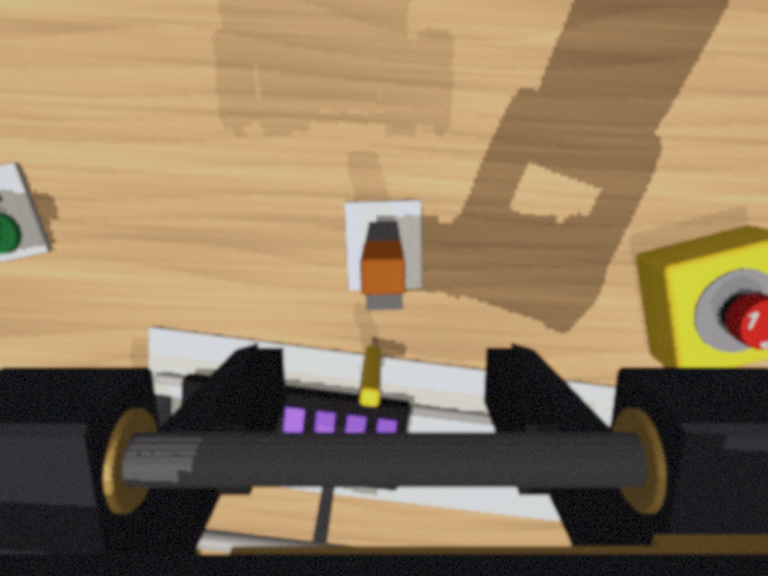

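View pics/s1.png

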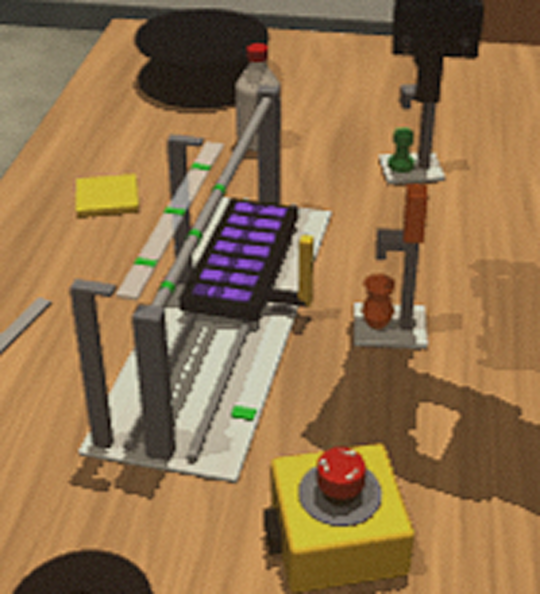

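The wrist view shows the orange tab top centred at zoomed (383,275). Its edges are nearly parallel to the image axes. The side view shows the stop head sitting lower, so it is locked.

```bash
python3 - <<'E'
from h import *
c=load("w1");w=lambda p:((p[0]+.5)/1.5-.5,(p[1]+.5)/1.5-.5)
print("tab",plane(c,w((383,275.5)),.175))
for p in[(362,257),(404,257),(405,294),(362,294)]:print(plane(c,w(p),.175).round(4))
for p in[(346,203),(421,201),(422,290),(349,290)]:print(plane(c,w(p),.008).round(4))
d=pickle.load(open("d0.pkl","rb"));print(tri((c,w((383,275.5))),(d["top"],((369.5)/3+129.5,346.5/3+109.5)),(d["side"],(403.5/2.8+159.5,170.5/2.8+119.5))))
print(tri((c,w((370,398))),(d["top"],(373.5/3+129.5,226.5/3+109.5))), plane(c,w((370,398)),.105))
E
```

```text
tab [ 4.17673082e-01 -3.87026824e-05  1.75000000e-01]
[ 0.4083 -0.0115  0.175 ]
[0.4072 0.0104 0.175 ]
[0.4272 0.0122 0.175 ]
[ 0.4284 -0.0107  0.175 ]
[ 0.3996 -0.032   0.008 ]
[0.3947 0.0299 0.008 ]
[0.471  0.0362 0.008 ]
[ 0.4743 -0.027   0.008 ]
(array([ 4.18769560e-01, -2.74287631e-04,  1.72273425e-01]), np.float64(0.000495138334571657))
(array([ 0.52561988, -0.0036512 ,  0.10520786]), np.float64(0.00025070635571456176)) [ 0.52573313 -0.00390253  0.105     ]
```

Call:
jog_arm:
  deltas: [0.001, 0, 0.04, 0, 0, -0.002, 0.3, 0.001, 0, 0.08, 0, 0, -0.002, 0.3, 0.001, 0, 0.11, 0, 0, -0.002, 0.3, 0.001, 0, 0.135, 0, 0, -0.002, 0.3, 0.001, 0, 0.15, 0, 0, -0.002, 0.3, 0.001, 0, 0.159, 0, 0, -0.002, 0.3, 0.001, 0, 0.159, 0, 0, -0.002, 0.3, 0.001, 0, 0.159, 0, 0, -0.002, 0.6, 0.001, 0, 0.159, 0, 0, -0.002, 0.7, 0.001, 0, 0.159, 0, 0, -0.002, 0.8, 0.001, 0, 0.159, 0, 0, -0.002, 1, 0.001, 0, 0.159, 0, 0, -0.002, 1, 0.001, 0, 0.159, 0, 0, -0.002, 1, 0.001, 0, 0.159, 0, 0, -0.002, 1, 0.001, 0, 0.159, 0, 0, -0.002, 1]

```text
t: 5.38
eef_pos: [0.4187, -0.0006, 0.141]
eef_rot: [-3.141, 0.001, -3.079]
force: [0.1, -0.1, 3.5]
finger_gap: 0.0238
finger_force: 29.9
```

Call:
jog_arm:
  deltas: [0, 0, -0.01, 0, 0, 0, 1, 0, 0, -0.03, 0, 0, 0, 1, 0, 0, -0.055, 0, 0, 0, 1, 0, 0, -0.075, 0, 0, 0, 1, 0.001, -0.01, -0.081, 0, 0, 0, 1, 0.002, -0.03, -0.081, 0, 0, 0.004, 1, 0.003, -0.055, -0.081, 0, 0, 0.008, 1, 0.005, -0.08, -0.081, 0, 0, 0.012, 1, 0.006, -0.097, -0.081, 0, 0, 0.017, 1, 0.0065, -0.1038, -0.081, 0, 0, 0.021, 1, -0.005, -0.105, -0.081, 0, 0, 0.0233, 1, -0.025, -0.106, -0.081, 0, 0, 0.0233, 1, -0.05, -0.107, -0.081, 0, 0, 0.0233, 1, -0.067, -0.1085, -0.081, 0, 0, 0.0233, 1, -0.0718, -0.1087, -0.081, 0, 0, 0.0233, 1, -0.0718, -0.1087, -0.081, 0, 0, 0.0233, 1, -0.0718, -0.1087, -0.081, 0, 0, 0.0233, 1]

```text
t: 6.8
eef_pos: [0.4961, -0.1043, 0.2211]
eef_rot: [3.141, -0.002, 3.058]
force: [-0.4, -0.2, -2.1]
finger_gap: 0.0238
finger_force: 29.9
```

```bash
python3 -c "
from h import *
snap('side','s2',(190,100,340,260),3.5);snap('top','t2')
snap('wrist','w2')"
```

```text
(no output)
```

View pics/s2.png

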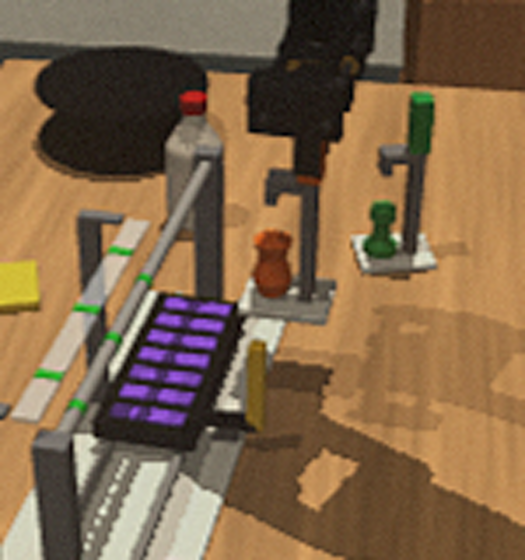

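View pics/w2.png

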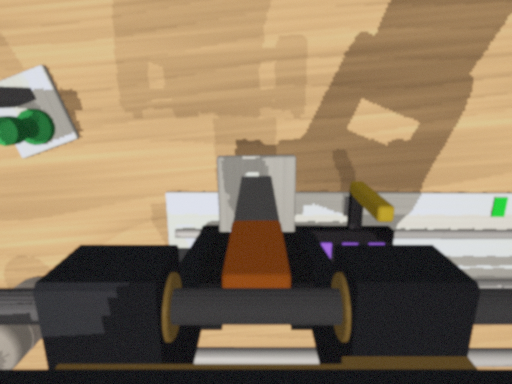

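The hanger is held upright. In the wrist view its foot at (257,195) is parallel to the stand edge and clear of the lamp. Next I'll move in over the rail.

Call:
jog_arm:
  deltas: [-0.01, 0, 0, 0, 0, 0, 1, -0.03, 0, 0, 0, 0, 0, 1, -0.055, 0, 0, 0, 0, 0, 1, -0.075, 0, 0, 0, 0, 0, 1, -0.087, 0, 0, 0, 0, 0, 1, -0.091, 0, 0, 0, 0, 0, 1, -0.091, 0, 0, 0, 0, 0, 1, -0.091, 0, 0, 0, 0, 0, 1, -0.091, 0, 0.002, 0, 0, 0, 1, -0.091, 0, 0.005, 0, 0, 0, 1, -0.091, 0, 0.008, 0, 0, 0, 1, -0.091, 0, 0.008, 0, 0, 0, 1]

```text
t: 7.95
eef_pos: [0.5871, -0.1121, 0.213]
eef_rot: [3.141, -0.001, 3.057]
force: [-0.5, -0.6, -2.4]
finger_gap: 0.0239
finger_force: 29.9
```

```bash
python3 -c "
from h import *
snap('side','s3',(210,110,300,200),6)"
```

```text
(no output)
```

View pics/s3.png

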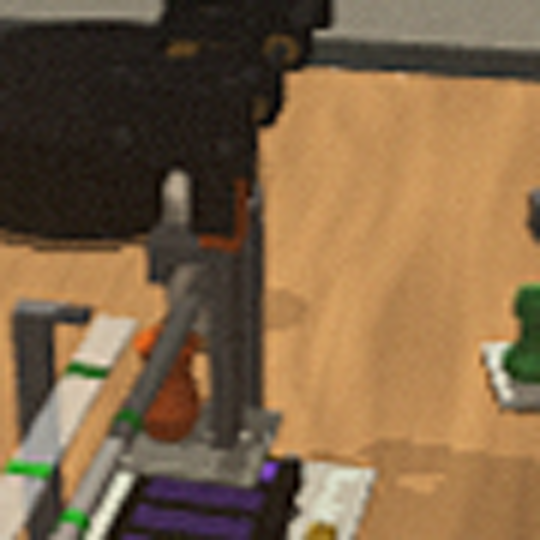

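The crook sits over the rail: the lip is at (165,260), the back at (225,300), and the rail passes between them. Now I'll lower it gently.

Call:
jog_arm:
  deltas: [0, 0, 0.002, 0, 0, 0, 1, 0, 0, 0.004, 0, 0, 0, 1, 0, 0, 0.006, 0, 0, 0, 1, 0, 0, 0.008, 0, 0, 0, 1, 0, 0, 0.01, 0, 0, 0, 1, 0, 0, 0.012, 0, 0, 0, 1, 0, 0, 0.012, 0, 0, 0, 1, 0, 0, 0.012, 0, 0, 0, 1]

```text
t: 8.67
eef_pos: [0.5876, -0.1122, 0.2016]
eef_rot: [3.142, -0.0, 3.058]
force: [0.4, -0.6, -1.7]
finger_gap: 0.0239
finger_force: 29.9
```

Call:
jog_arm:
  deltas: [0, 0, 0.001, 0, 0, 0, 1, 0, 0, 0.002, 0, 0, 0, 1, 0, 0, 0.003, 0, 0, 0, 1, 0, 0, 0.004, 0, 0, 0, 1, 0, 0, 0.0045, 0, 0, 0, 1, 0, 0, 0.0045, 0, 0, 0, 1]

```text
t: 9.17
eef_pos: [0.5876, -0.1122, 0.1972]
eef_rot: [3.142, -0.0, 3.058]
force: [0.2, 0.6, -2.5]
finger_gap: 0.0233
finger_force: 29.9
```

Call:
jog_arm:
  deltas: [0, 0.01, 0, 0, 0, 0, 1, 0, 0.025, 0, 0, 0, 0, 1, 0, 0.04, 0, 0, 0, 0, 1, 0, 0.055, 0, 0, 0, 0, 1, 0, 0.07, 0, 0, 0, 0, 1, 0, 0.085, 0, 0, 0, 0, 1, 0, 0.1, 0, 0, 0, 0, 1, 0, 0.115, 0, 0, 0, 0, 1, 0, 0.13, 0, 0, 0, 0, 1, 0, 0.14, 0, 0, 0, 0, 1, 0, 0.14, 0, 0, 0, 0, 1]

```text
t: 10.08
eef_pos: [0.5992, 0.0302, 0.1973]
eef_rot: [3.141, -0.0, 3.06]
force: [0.6, -0.2, -1.6]
finger_gap: 0.0238
finger_force: 29.9
```

Call:
jog_arm:
  deltas: [0, 0.01, 0, 0, 0, 0, 1, 0, 0.025, 0, 0, 0, 0, 1, 0, 0.04, 0, 0, 0, 0, 1, 0, 0.055, 0, 0, 0, 0, 1, 0, 0.07, 0, 0, 0, 0, 1, 0, 0.085, 0, 0, 0, 0, 1, 0, 0.1, 0, 0, 0, 0, 1, 0, 0.115, 0, 0, 0, 0, 1, 0, 0.13, 0, 0, 0, 0, 1, 0, 0.14, 0, 0, 0, 0, 1, 0, 0.1425, 0, 0, 0, 0, 1, 0, 0.1425, 0, 0, 0, 0, 1, 0, 0.1425, 0, 0, 0, 0, 1]

```text
t: 11.17
eef_pos: [0.6113, 0.169, 0.1971]
eef_rot: [-3.141, -0.0, 3.057]
force: [-0.3, 0.7, -1.5]
finger_gap: 0.024
finger_force: 29.9
```

```bash
python3 -c "
from h import *
snap('side','s4',(170,110,340,310),3);snap('top','t4',(130,100,410,250),2.8)"
```

```text
(no output)
```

View pics/s4.png

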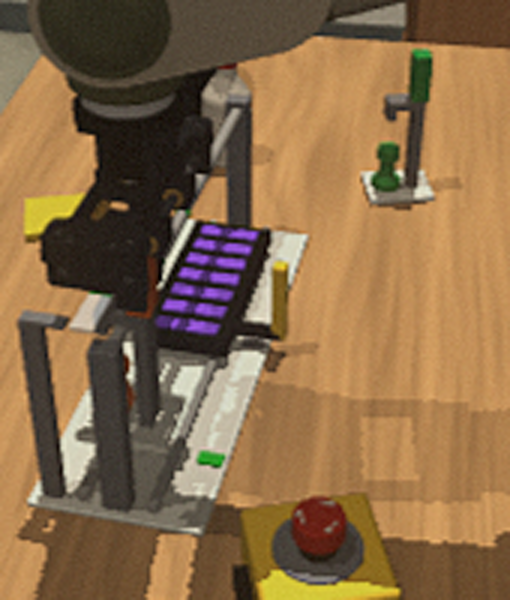

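The hanger hangs at the far ring and the green hanger hasn't moved. Releasing and lifting.

Call:
jog_arm:
  deltas: [0, 0, 0.0005, 0, 0, 0, 1, 0, 0, 0.0005, 0, 0, 0, 0.65, 0, 0, 0.0005, 0, 0, 0, 0.5, 0, 0, 0.0005, 0, 0, 0, 0.4, 0, 0, 0.0005, 0, 0, 0, 0.3, 0, 0, 0.0005, 0, 0, 0, 0.3, 0, 0, -0.01, 0, 0, 0, 0.3, 0, 0, -0.03, 0, 0, 0, 0.3, 0, 0, -0.06, 0, 0, 0, 0.3, 0, 0, -0.09, 0, 0, 0, 0.3, 0, 0, -0.1, 0, 0, 0, 0.3]

```text
t: 12.18
eef_pos: [0.612, 0.1694, 0.3028]
eef_rot: [3.14, 0.007, 3.058]
force: [-0.3, -0.5, -0.2]
finger_gap: 0.062
finger_force: 0.0
```

Call:
jog_arm:
  deltas: [0.159, -0.513, 0, 0, 0, -0.0555, 0.3, 0.159, -0.513, 0, 0, 0, -0.0555, 0.3, 0.159, -0.513, 0, 0, 0, -0.0555, 0.3, 0.159, -0.513, 0, 0, 0, -0.0555, 0.3, 0.159, -0.513, 0, 0, 0, -0.0555, 0.3, 0.159, -0.513, 0, 0, 0, -0.0555, 0.3, 0.159, -0.513, 0, 0, 0, -0.0555, 0.3, 0.159, -0.513, 0, 0, 0, -0.0555, 0.3, 0.159, -0.513, 0, 0, 0, -0.0555, 0.3, 0.159, -0.513, 0, 0, 0, -0.0555, 0.3, 0.159, -0.513, 0, 0, 0, -0.0555, 0.3, 0.159, -0.513, 0, 0, 0, -0.0555, 0.3, 0.159, -0.513, 0, 0, 0, -0.0555, 0.3, 0.159, -0.513, 0, 0, 0, -0.0555, 0.3, 0.159, -0.513, 0, 0, 0, -0.0555, 0.3, 0.159, -0.513, 0, 0, 0, -0.0555, 0.3, 0.159, -0.513, 0, 0, 0, -0.0555, 0.3, 0.159, -0.513, 0, 0, 0, -0.0555, 0.3]

```text
t: 13.68
eef_pos: [0.4104, -0.3275, 0.2974]
eef_rot: [-3.141, 0.0, -2.875]
force: [0.0, 0.2, 0.2]
finger_gap: 0.0614
finger_force: 0.0
```

```bash
python3 -c "
from h import *
a=snap('wrist','w5')['pixels'];b=snap('side','s5')['pixels'][110:310,170:340]
b=cv2.resize(b,None,fx=1.69,fy=1.92,interpolation=cv2.INTER_CUBIC)
cv2.imwrite('pics/m5.png',np.hstack([a,b]))"
```

```text
(no output)
```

View pics/m5.png

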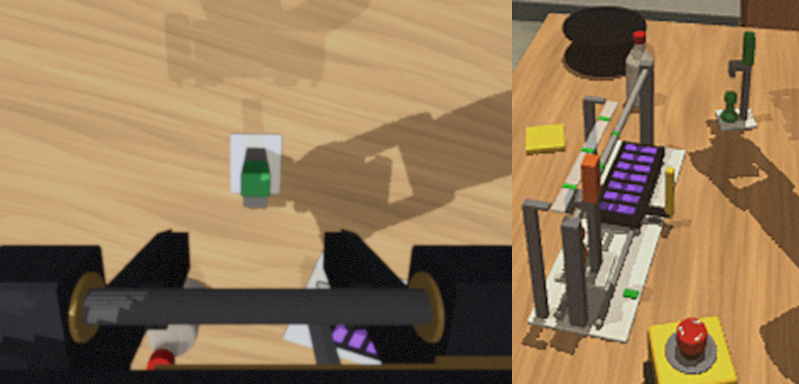

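The orange hanger hangs at the far ring. In the wrist view the green tab top is centred at (256,184.5) with its foot square to the image, so the yaw matches.

```bash
python3 - <<'E'
from h import *
c=load("w5");d=pickle.load(open("d0.pkl","rb"))
print(plane(c,(256,184.5),.175),tri((c,(256,184.5)),(d["top"],(760.5/3+129.5,359.5/3+109.5))))
a,b=plane(c,(231,134),.008),plane(c,(281,135),.008);print(a,b,np.arctan2(-(b-a)[0],(b-a)[1]))
# hung orange tab top in side (cropped 170,110; fx1.69,fy1.92)
s=load("s5");print(plane(s,((590-512+.5)/1.69+169.5,(157.5)/1.92+109.5),.231))
E
```

```text
[ 0.40905205 -0.32769867  0.175     ] (array([ 0.41105865, -0.32759965,  0.16897225]), np.float64(0.0005892725561222214))
[ 0.39645034 -0.36323192  0.008     ] [ 0.38131818 -0.30329061  0.008     ] 0.24728280162908423
[0.61041755 0.16670813 0.231     ]
```

Call:
jog_arm:
  deltas: [0.001, 0, 0.04, 0, 0, 0.001, 0.3, 0.001, 0, 0.08, 0, 0, 0.001, 0.3, 0.001, 0, 0.11, 0, 0, 0.001, 0.3, 0.001, 0, 0.135, 0, 0, 0.001, 0.3, 0.001, 0, 0.15, 0, 0, 0.001, 0.3, 0.001, 0, 0.157, 0, 0, 0.001, 0.3, 0.001, 0, 0.157, 0, 0, 0.001, 0.3, 0.001, 0, 0.157, 0, 0, 0.001, 0.6, 0.001, 0, 0.157, 0, 0, 0.001, 0.7, 0.001, 0, 0.157, 0, 0, 0.001, 0.8, 0.001, 0, 0.157, 0, 0, 0.001, 1, 0.001, 0, 0.157, 0, 0, 0.001, 1, 0.001, 0, 0.157, 0, 0, 0.001, 1, 0.001, 0, 0.157, 0, 0, 0.001, 1]

```text
t: 14.95
eef_pos: [0.4088, -0.3289, 0.1405]
eef_rot: [-3.141, 0.0, -2.883]
force: [-0.7, 0.2, 2.1]
finger_gap: 0.0237
finger_force: 30.0
```

Call:
jog_arm:
  deltas: [0, 0, -0.01, 0, 0, 0, 1, 0, 0, -0.03, 0, 0, 0, 1, 0, 0, -0.055, 0, 0, 0, 1, 0, 0, -0.075, 0, 0, 0, 1, -0.003, 0.004, -0.081, 0, 0, 0, 1, -0.014, 0.019, -0.081, 0, 0, 0.005, 1, -0.028, 0.039, -0.081, 0, 0, 0.011, 1, -0.043, 0.059, -0.081, 0, 0, 0.017, 1, -0.057, 0.078, -0.081, 0, 0, 0.023, 1, -0.071, 0.098, -0.081, 0, 0, 0.029, 1, -0.085, 0.117, -0.081, 0, 0, 0.035, 1, -0.1, 0.137, -0.081, 0, 0, 0.041, 1, -0.114, 0.156, -0.081, 0, 0, 0.047, 1, -0.128, 0.176, -0.081, 0, 0, 0.052, 1, -0.138, 0.19, -0.081, 0, 0, 0.0544, 1, -0.142, 0.195, -0.081, 0, 0, 0.0544, 1, -0.142, 0.195, -0.081, 0, 0, 0.0544, 1, -0.142, 0.195, -0.081, 0, 0, 0.0544, 1]

```text
t: 16.45
eef_pos: [0.4961, -0.1043, 0.2209]
eef_rot: [-3.142, -0.001, 3.059]
force: [-0.4, -0.3, -2.8]
finger_gap: 0.0237
finger_force: 30.0
```

Call:
jog_arm:
  deltas: [-0.01, 0, 0, 0, 0, 0, 1, -0.03, 0, 0, 0, 0, 0, 1, -0.055, 0, 0, 0, 0, 0, 1, -0.075, 0, 0, 0, 0, 0, 1, -0.087, 0, 0, 0, 0, 0, 1, -0.091, 0, 0, 0, 0, 0, 1, -0.091, 0, 0, 0, 0, 0, 1, -0.091, 0, 0, 0, 0, 0, 1, -0.091, 0, 0.003, 0, 0, 0, 1, -0.091, 0, 0.006, 0, 0, 0, 1, -0.091, 0, 0.009, 0, 0, 0, 1, -0.091, 0, 0.011, 0, 0, 0, 1, -0.091, 0, 0.013, 0, 0, 0, 1, -0.091, 0, 0.013, 0, 0, 0, 1]

```text
t: 17.62
eef_pos: [0.5868, -0.1115, 0.2077]
eef_rot: [3.141, -0.001, 3.058]
force: [0.7, -0.2, -2.1]
finger_gap: 0.0239
finger_force: 30.0
```

No contact yet, with the lip bottom just above the rail top. I'll continue down to the hang height.

Call:
jog_arm:
  deltas: [0, 0, 0.002, 0, 0, 0, 1, 0, 0, 0.004, 0, 0, 0, 1, 0, 0, 0.006, 0, 0, 0, 1, 0, 0, 0.008, 0, 0, 0, 1, 0, 0, 0.0095, 0, 0, 0, 1, 0, 0, 0.011, 0, 0, 0, 1, 0, 0, 0.011, 0, 0, 0, 1, 0, 0, 0.011, 0, 0, 0, 1]

```text
t: 18.28
eef_pos: [0.587, -0.1116, 0.1972]
eef_rot: [3.142, -0.0, 3.058]
force: [0.5, -0.5, -2.4]
finger_gap: 0.0235
finger_force: 30.0
```

Call:
jog_arm:
  deltas: [0, 0.008, 0, 0, 0, 0, 1, 0, 0.02, 0, 0, 0, 0, 1, 0, 0.035, 0, 0, 0, 0, 1, 0, 0.05, 0, 0, 0, 0, 1, 0, 0.065, 0, 0, 0, 0, 1, 0, 0.08, 0, 0, 0, 0, 1, 0, 0.095, 0, 0, 0, 0, 1, 0, 0.108, 0, 0, 0, 0, 1, 0, 0.118, 0, 0, 0, 0, 1, 0, 0.122, 0, 0, 0, 0, 1, 0, 0.122, 0, 0, 0, 0, 1, 0, 0.122, 0, 0, 0, 0, 1]

```text
t: 19.28
eef_pos: [0.5972, 0.0099, 0.1972]
eef_rot: [-3.141, -0.0, 3.058]
force: [-0.8, -0.3, -2.1]
finger_gap: 0.0237
finger_force: 30.0
```

Call:
jog_arm:
  deltas: [0, 0, 0.0005, 0, 0, 0, 1, 0, 0, 0.0005, 0, 0, 0, 0.65, 0, 0, 0.0005, 0, 0, 0, 0.5, 0, 0, 0.0005, 0, 0, 0, 0.4, 0, 0, 0.0005, 0, 0, 0, 0.3, 0, 0, 0.0005, 0, 0, 0, 0.3, 0, 0, -0.01, 0, 0, 0, 0.3, 0, 0, -0.03, 0, 0, 0, 0.3, 0, 0, -0.06, 0, 0, 0, 0.3, 0, 0, -0.09, 0, 0, 0, 0.3, 0.03, 0, -0.1, 0, 0, 0, 0.6, 0.07, 0, -0.1, 0, 0, 0, 1, 0.11, 0, -0.1, 0, 0, 0, 1, 0.15, 0, -0.1, 0, 0, 0, 1, 0.19, 0, -0.1, 0, 0, 0, 1, 0.19, 0, -0.1, 0, 0, 0, 1]

```text
t: 20.62
eef_pos: [0.4025, 0.027, 0.298]
eef_rot: [-3.142, -0.001, 3.059]
force: [-0.6, -0.8, 1.2]
finger_gap: 0.0237
finger_force: 0.0
```

```bash
python3 -c "
from h import *
b=snap('side','s6')['pixels'][120:320,160:340];a=snap('top','t6')['pixels'][110:240,140:350]
b=cv2.resize(b,(378,420),interpolation=cv2.INTER_CUBIC);a=cv2.resize(a,(420,260),interpolation=cv2.INTER_CUBIC);a=np.vstack([a,np.zeros((160,420,3),np.uint8)])
cv2.imwrite('pics/m6.png',np.hstack([a,b]))"
```

```text
(no output)
```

View pics/m6.png

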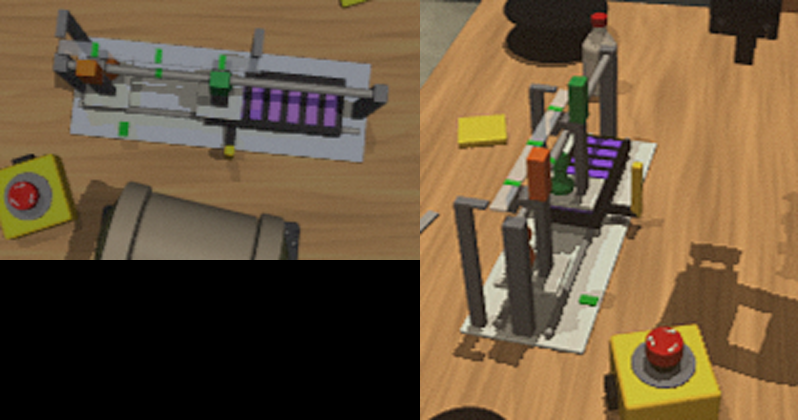

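Both hang: orange at the far ring, green at the near ring, and the stop is still down. I'll check the tab positions numerically and move beside the handle's -y face.

```bash
python3 - <<'E'
from h import *
T,S=load("t6"),load("s6")
O=np.array([.6125,.009,0]);a=-.0834;R=np.array([[np.cos(a),-np.sin(a),0],[np.sin(a),np.cos(a),0],[0,0,1]])
for n,p,q in(("orange",(89,68),(539,152)),("green",(220,77),(578,81)),("handle",(230,150),(637,165))):
    X,e=tri((T,((p[0]+.5)/2+139.5,(p[1]+.5)/2+109.5)),(S,((q[0]-420+.5)/2.1+159.5,(q[1]+.5)/2.1+119.5)));print(n,(R.T@(X-O)).round(4),round(e,4))
E
```

```text
orange [-0.0147  0.1553  0.2284] 0.0009
green [-0.0125 -0.0016  0.2283] 0.0026
handle [-0.0852 -0.0217  0.1005] 0.001
```

Call:
jog_arm:
  deltas: [-0.03, -0.015, 0, 0, 0, 0, 1, -0.06, -0.03, 0, 0, 0, 0, 1, -0.09, -0.045, 0, 0, 0, 0, 1, -0.123, -0.0626, 0, 0, 0, 0, 1, -0.123, -0.0626, 0.02, 0, 0, 0, 1, -0.123, -0.0626, 0.06, 0, 0, 0, 1, -0.123, -0.0626, 0.1, 0, 0, 0, 1, -0.123, -0.0626, 0.14, 0, 0, 0, 1, -0.123, -0.0626, 0.175, 0, 0, 0, 1, -0.123, -0.0626, 0.2, 0, 0, 0, 1, -0.123, -0.0626, 0.213, 0, 0, 0, 1, -0.123, -0.0626, 0.213, 0, 0, 0, 1, -0.123, -0.0626, 0.213, 0, 0, 0, 1]

```text
t: 21.8
eef_pos: [0.5261, -0.0471, 0.084]
eef_rot: [3.142, -0.0, 3.058]
force: [-0.6, 0.0, 0.8]
finger_gap: 0.0004
finger_force: 0.0
```

Call:
jog_arm:
  deltas: [0.005, 0, 0, 0, 0, 0, 1, 0.005, 0.01, 0, 0, 0, 0, 1, 0.005, 0.02, 0, 0, 0, 0, 1, 0.005, 0.03, 0, 0, 0, 0, 1, 0.005, 0.04, 0, 0, 0, 0, 1, 0.005, 0.05, 0, 0, 0, 0, 1, 0.005, 0.06, 0, 0, 0, 0, 1, 0.005, 0.07, 0, 0, 0, 0, 1, 0.005, 0.08, 0, 0, 0, 0, 1, 0.005, 0.09, 0, 0, 0, 0, 1, 0.005, 0.1, 0, 0, 0, 0, 1, 0.005, 0.11, 0, 0, 0, 0, 1, 0.005, 0.12, 0, 0, 0, 0, 1, 0.005, 0.13, 0, 0, 0, 0, 1, 0.005, 0.14, 0, 0, 0, 0, 1, 0.005, 0.15, 0, 0, 0, 0, 1, 0.005, 0.158, 0, 0, 0, 0, 1, 0.005, 0.165, 0, 0, 0, 0, 1, 0.005, 0.17, 0, 0, 0, 0, 1, 0.005, 0.17, 0, 0, 0, 0, 1]

```text
t: 23.47
eef_pos: [0.5337, 0.1242, 0.0838]
eef_rot: [3.141, -0.002, 3.059]
force: [0.0, 0.6, -0.6]
finger_gap: 0.0002
finger_force: 0.0
```

Call:
jog_arm:
  deltas: [0, 0.002, 0, 0, 0, 0, 1, 0, 0.004, 0, 0, 0, 0, 1, 0, 0.006, 0, 0, 0, 0, 1, 0, 0.007, 0, 0, 0, 0, 1, 0, 0.007, 0, 0, 0, 0, 1]

```text
t: 23.88
eef_pos: [0.5349, 0.1301, 0.0842]
eef_rot: [3.142, -0.0, 3.058]
force: [-0.1, 0.0, -0.1]
finger_gap: 0.0004
finger_force: 0.0
```

```bash
python3 -c "
from h import *
b=snap('side','s7')['pixels'][120:320,160:340];a=snap('top','t7')['pixels'][110:240,140:350]
b=cv2.resize(b,(378,420),interpolation=cv2.INTER_CUBIC);a=cv2.resize(a,(420,260),interpolation=cv2.INTER_CUBIC);a=np.vstack([a,np.zeros((160,420,3),np.uint8)])
cv2.imwrite('pics/m7.png',np.hstack([a,b]))"
```

```text
(no output)
```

View pics/m7.png

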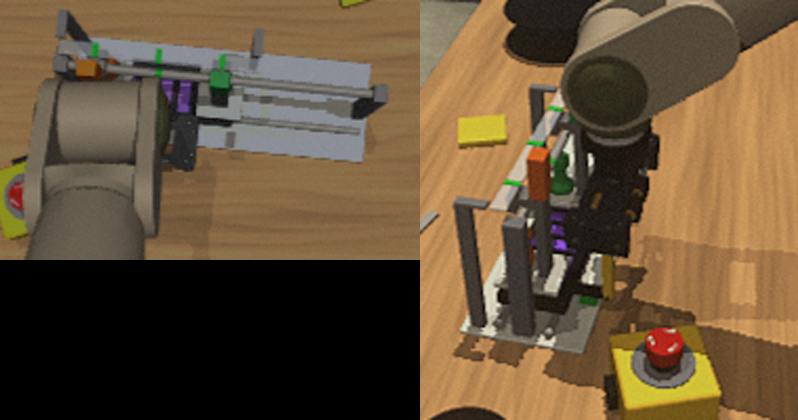

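The lamp is at its end stop, with the handle at (607,262) by the green mark, and the hangers are undisturbed. I'll back off, lift and go above the stop with the fingers open.

Call:
jog_arm:
  deltas: [0, -0.01, 0, 0, 0, 0, 1, 0, -0.025, 0, 0, 0, 0, 1, 0.005, -0.03, -0.03, 0, 0, 0, 1, 0.01, -0.03, -0.07, 0, 0, 0, 1, 0.01, -0.03, -0.11, 0, 0, 0, 1, 0.02, -0.03, -0.14, 0, 0, 0, 0.6, 0.04, 0, -0.15, 0, 0, 0, 0.3, 0.06, 0.035, -0.15, 0, 0, 0, 0.25, 0.083, 0.07, -0.15, 0, 0, 0, 0.25, 0.083, 0.105, -0.15, 0, 0, 0, 0.25, 0.083, 0.1406, -0.13, 0, 0, 0, 0.25, 0.083, 0.1406, -0.1, 0, 0, 0, 0.25, 0.083, 0.1406, -0.1, 0, 0, 0, 0.25, 0.083, 0.1406, -0.1, 0, 0, 0, 0.25]

```text
t: 25.15
eef_pos: [0.4636, 0.2762, 0.1837]
eef_rot: [-3.14, -0.003, 3.058]
force: [0.3, -0.1, 0.5]
finger_gap: 0.0583
finger_force: 0.0
```

```bash
python3 - <<'E'
from h import *
T=snap('top','t8');S=snap('side','s8');W=snap('wrist','w8')
O=np.array([.6125,.009,0]);a=-.0834;R=np.array([[np.cos(a),-np.sin(a),0],[np.sin(a),np.cos(a),0],[0,0,1]])
def pix(X,c): p=c["mtx"]@(c["R"]@X+c["t"]);return p[:2]/p[2]
# handle expected at lamp=.16
X=O+R@[-.0855,.14,.105]
for n,c in(("top",T),("side",S)):
    u=pix(X,c);hsv=cv2.cvtColor(c["pixels"],cv2.COLOR_BGR2HSV);m=cv2.inRange(hsv,(22,150,90),(34,255,255))
    r=25;x0,y0=int(u[0])-r,int(u[1])-r;k,l,s,ce=cv2.connectedComponentsWithStats(m[y0:y0+2*r,x0:x0+2*r])
    print(n,u.round(1),[(s[i].tolist(),(ce[i]+[x0,y0]).round(1).tolist()) for i in range(1,k) if s[i,4]>5], [x0,y0])
# red head in wrist
hsv=cv2.cvtColor(W["pixels"],cv2.COLOR_BGR2HSV);m=cv2.inRange(hsv,(0,150,60),(6,255,255))|cv2.inRange(hsv,(174,150,60),(180,255,255))
k,l,s,ce=cv2.connectedComponentsWithStats(m);i=1+s[1:,4].argmax();x,y,w,h,_=s[i];print(s[i],ce[i],plane(W,ce[i],.089),plane(W,ce[i],.08))
E
```

```text
top [195.3 179.5] [([23, 23, 6, 5, 25], [195.8, 179.2])] [170, 154]
side [249.  234.7] [([24, 25, 4, 4, 12], [248.2, 235.6])] [223, 209]
[ 233  161   53   55 1913] [258.89649765 187.56142185] [0.45937127 0.27890553 0.089     ] [0.46178143 0.27878386 0.08      ]
```

The handle is at the cure station to within about 1 mm. Next I'll lower onto the red head and grip it.

Call:
jog_arm:
  deltas: [0.001, 0.0015, 0.03, 0, 0, 0, 0.25, 0.001, 0.0015, 0.06, 0, 0, 0, 0.25, 0.001, 0.0015, 0.085, 0, 0, 0, 0.25, 0.001, 0.0015, 0.1, 0, 0, 0, 0.25, 0.001, 0.0015, 0.104, 0, 0, 0, 0.25, 0.001, 0.0015, 0.104, 0, 0, 0, 0.25, 0.001, 0.0015, 0.104, 0, 0, 0, 0.45, 0.001, 0.0015, 0.104, 0, 0, 0, 0.55, 0.001, 0.0015, 0.104, 0, 0, 0, 0.7, 0.001, 0.0015, 0.104, 0, 0, 0, 1, 0.001, 0.0015, 0.104, 0, 0, 0, 1, 0.001, 0.0015, 0.104, 0, 0, 0, 1]

```text
t: 26.3
eef_pos: [0.4634, 0.2785, 0.081]
eef_rot: [3.142, 0.001, 3.058]
force: [-1.0, -1.6, 6.3]
finger_gap: 0.039
finger_force: 30.0
```

Call:
jog_arm:
  deltas: [0, 0, 0, 0, 0, 0.015, 1, 0, 0, 0, 0, 0, 0.03, 1, 0, 0, 0, 0, 0, 0.045, 1, 0, 0, 0, 0, 0, 0.06, 1, 0, 0, 0, 0, 0, 0.075, 1, 0, 0, 0, 0, 0, 0.09, 1, 0, 0, 0, 0, 0, 0.105, 1, 0, 0, 0, 0, 0, 0.12, 1, 0, 0, 0, 0, 0, 0.135, 1, 0, 0, 0, 0, 0, 0.15, 1, 0, 0, 0, 0, 0, 0.165, 1, 0, 0, 0, 0, 0, 0.178, 1, 0, 0, 0, 0, 0, 0.19, 1, 0, 0, 0, 0, 0, 0.19, 1, 0, 0, 0, 0, 0, 0.19, 1]

```text
t: 27.55
eef_pos: [0.4624, 0.2775, 0.0809]
eef_rot: [-3.139, 0.002, 1.865]
force: [-6.6, -10.0, 12.6]
finger_gap: 0.0391
finger_force: 30.0
```

Turned by 1.19 rad. I'll let go, lift, and check.

Call:
jog_arm:
  deltas: [0, 0, 0, 0, 0, 0, 0.45, 0, 0, 0, 0, 0, 0, 0.3, 0, 0, 0, 0, 0, 0, 0.25, 0, 0, 0, 0, 0, 0, 0.25, 0, 0, -0.02, 0, 0, 0, 0.25, 0, 0, -0.05, 0, 0, 0, 0.25, 0, 0, -0.09, 0, 0, 0, 0.25, 0, 0, -0.13, 0, 0, 0, 0.25, 0, 0, -0.17, 0, 0, 0, 0.25, 0, 0, -0.2, 0, 0, 0, 0.25, 0, 0, -0.2, 0, 0, 0, 0.25]

```text
t: 28.47
eef_pos: [0.4646, 0.2793, 0.2865]
eef_rot: [3.131, -0.001, 1.865]
force: [-0.3, -0.2, 0.3]
finger_gap: 0.0659
finger_force: 0.0
```

```bash
python3 - <<'E'
from h import *
b=snap('side','s9')['pixels'][120:330,160:340]
old=load('s8')['pixels'][120:330,160:340]
f=lambda i:cv2.resize(i,(396,462),interpolation=cv2.INTER_CUBIC)
cv2.imwrite('pics/m9.png',np.hstack([f(old),f(b)]))
E
```

```text
(no output)
```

View pics/m9.png

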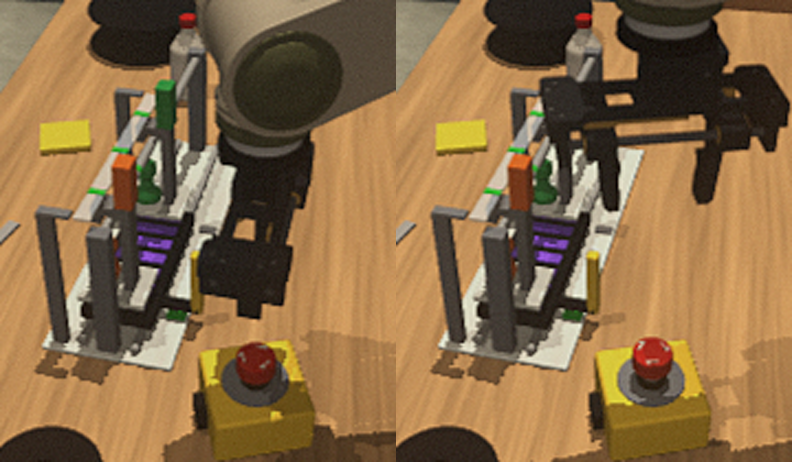

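The head is up again, with its neck visible at (652,385). The hangers and lamp are in place and the arm is clear of everything, so I'm handing in.

```bash
python3 -c "
from rig import job
print(job.sign_off())"
```

```text
the job is handed in; nothing more can be done
None
```

I handed the job in after about 28 s of robot time: the stop was locked, orange (far ring) and green (near ring) were hung, the lamp was caught at its end stop, and the red button popped back up. Camera checks agree with this, but the hand-in returned no verdict.

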